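# Unpack a wheel hub onto the axle rest

### The arm

A 6-joint arm with a two-finger parallel gripper is mounted at the origin on the work surface. World frame = base frame: x ahead of the robot, y to its left, z up, the work surface at z = 0. Lengths are in m, angles in rad, forces in N, time in s.
With the tool pointing down it reaches from about 0.35 to 0.775 m from the base axis. Payload 7.3 kg.
Tool frame: the origin (TCP) lies on the front face of the gripper's body, between the roots of the fingers; the fingertips stand ahead of it and the grasp point (between the pads) lies 47 mm ahead of it (finger_overhang is the z of the fingertips in the tool frame, in m); z points along the fingers, y is the line along which they close (so a half turn about z gives the same grasp; the last joint's range is limited). The gripper opens to 92 mm and grips with 3 to 60 N. Pads are 19 mm wide; open, the fingers measure 130 mm over their backs; the gripper's body (75 mm by 190 mm) begins 47 mm behind the grasp point.
Start: joints at [1.052, 0.342, 1.524, -0, 1.275, -0.146], TCP at [0.191, 0.489, 0.292] pointing down, gripper open.
Joint ranges: [-2.53, 2.53], [-0.77, 2.02], [0.04, 2.7], [-1, 4.14], [0.28, 2.66], [-3.11, 3.11]. Speed limits (rad/s): [2.57, 2.57, 3.14, 3.14, 3.14, 3.14].

### API

Orientations are given as [roll, pitch, yaw] about the fixed x, y, z axes, in that order (R = Rz(yaw) Ry(pitch) Rx(roll)).
In Python, from cell import * gives the robot as it stands. The module is installed in compiled form; this text tells all that it offers.
- The arm moves only by the tool arm_command, never from a script. Its argument "series" is a list of rows, each an object of numbers: "x", "y", "z": the shift along the tool's x, y, z in mm; "rx", "ry", "rz": the turn, a rotation vector about the tool's x, y, z in degrees. A call has 1 to 20 rows; each row is the pose to reach, as a shift and turn from the pose commanded when the call began, along the tool's axes at that moment; what a row does not reach only later rows make up. A row lasts 1/10 s, in which the tool goes at most 50 mm and 8.59 degrees, less where a joint would pass 70% of its speed; a pose out of reach is approached as far as the arm can. A call with a gripper value outside its range is refused whole. "hand" is the finger opening in mm, from 0 to 91.8, set as the call begins (left out, the last holds). The fingers move at their own pace and stop on an object; "squeeze" is the grip in N (left out, the last holds). Time passes only in rows, so rows that repeat a pose let the fingers close. It gives the time, the measured TCP pose, the force, the opening and the grip force at its end, in the units of the state.
- observe(): the state, without advancing time (a new reading comes with each control period).
- read_camera(name): name is "side" or "top" or "wrist"; returns a dict with "pixels" (400x640x3 uint8, blue, green, red), "K" (3x3 intrinsics, pixels), "rvec" (rotation vector, rad) and "tvec" (3), from world to camera coordinates, as OpenCV has them. Camera axes: x right, y down, z forward; pixel columns grow to the right and rows downward; lengths in m; the calibration is good to about 2 mm. A picture is of the moment at which its call begins. There is no depth.
- hand_in(): hands the job in; it is judged then, once.
Trained networks look in a picture, given as the dict that the camera call returned (one of the last four; its "shot" number tells which), for a name from the list of things; names that differ only in an ending like _2 or _b are one class to them, and where a whole thing is asked for, a point or a joint stands for the part that bears it (a point fixed in the world has none). Each returns a list of dicts, best first, with "confidence" (0 to 1); they miss things now and then, are a little off and sometimes report something else, mostly with a low value. They report only what shows in the picture. A call takes as long as a camera call. They do not tell look-alikes from the thing itself.
- boxes_of(picture, query): "point" ([x, y, z] in m, in world coordinates, good to about 4 mm: the middle of the surface that is visible of it).
- trace(picture, query): "pixels" (400x640 bool, what is visible of it).
- mark_of(picture, query): "point" ([x, y, z] in m, in world coordinates, good to about 4 mm: a listed point, or the origin of a listed thing).
The state is a dict: "time": time; "qpos": joint angles; "qvel": joint speeds; "joint_efforts": joint torques, N m; "tool_pos": TCP position; "tool_rot": TCP orientation; "contact_force": force on the tool from outside, world axes, zero at the start; "torque": the same for the moment, N m; "opening": finger opening in m; "grip_force": force on a finger pad.
Only numpy, scipy, OpenCV 4.12 (cv2) and the standard library are available. Lean on these libraries where they do the work, as an engineer would, in place of code of your own. Each camera call takes 0.05 s, during which the arm holds its last target. There are 200 camera calls.

### The job

Swing both long flaps of the open-topped carton right over until they lean well outwards and stay there, and only then lift the wheel hub out and set it down, without dropping it, on the axle rest so that its two thin axle ends lie at the bottom of the two V-shaped forks. Let go of it, leave the flaps folded out, and leave the bottle and the hammer as they are.

Things in the scene. Friction and masses are not known exactly. Their poses are not given: they have to be found in the camera images.
- carton: Plain cardboard carton, fixed: 190 (own x) x 170 (own y) x 85 mm high, walls 4 mm, two long flaps on top. Origin: centre of its underside; z up. Inside lies a pad, its top 19 mm above the origin, with four chocks 9 mm high (12 x 12 mm, at x +-32, y +-28 mm) beside the hub's flanges. Two short end flaps are already folded down outside its ends, 15 mm beyond them.
- flap_left (a joint): Angle (rad) of the long flap on the carton's +y rim: 0 level and shut, 1.57 upright, grows outwards to 2.7; stiff crease, it stays where it is left. Cardboard panel 186 x 66 x 4 mm; its hinge line runs along the carton's x at y = 85, z = 85 mm in the carton's frame; it reaches 66 mm from it. It starts ajar, with a gap of at least 45 mm between the two flaps' free edges.
- flap_right (a joint): The same for the long flap on the carton's own -y rim (hinge line at y = -85, z = 85 mm in the carton's frame).
- flap_left_edge (a point): Middle of the free edge of the +y flap (66 mm from its hinge).
- flap_right_edge (a point): Middle of the free edge of the -y flap (66 mm from its hinge).
- hub: Bare metal bicycle hub, 0.25 kg, lying in the carton along its x. Origin: its centre, on its axis; own x along the axle, both ends alike. Barrel 36 mm in diameter between two flanges (56 mm in diameter, 29.5 to 34.5 mm from the centre), then end caps 24 mm in diameter out to 45 mm, then thin axle ends 12 mm in diameter out to 70 mm. At the start its axis is 47 mm above the bench.
- rest: Axle rest, fixed: white board base 160 x 90 x 12 mm with two dark steel V forks, 10 mm thick, at x = +56 and -56 mm. Origin: centre of the underside; the axle lies along its x; z up. V arms at 45 degrees, bottom of the V 53.5 mm and arm tips 82 mm up, mouth 56 mm wide. A hub laid right has its centre at x = 0, y = 0, z = 62 mm in this frame, with about 6 mm of play along x.
- oil_bottle: White bottle with black cap, 60 mm in diameter, 155 mm tall, standing; origin at the centre of its foot. A bystander.
- hammer: Hammer, 260 mm long, lying between the carton and the rest. A bystander.
There are look-alikes about, which are no part of the job. What is shaped like the rest but blue or turquoise is not meant.

How it is judged:
On the way, in this order (a step that is already met when the one before it is completed fails the run):
1. both long flaps lean outwards (more than 1.9 rad) while the hub still lies in the carton (value of joint each of flap_left, flap_right above 1.9 rad and z of hub in the frame of carton below 0.07 m and horizontal distance between hub and carton below 0.05 m), for 0.2 s.
2. the hub is lifted clear of the carton's rim (height (world z) of hub above 0.12 m), for 0.1 s.
At the end, for the whole second after the job is handed in: The hub lies released and at rest, both axle ends at the bottom of the V forks: its centre within 8 mm along the rest, 5 mm across it and 5 mm in height of the seated place (62 mm up), its axle within 0.08 rad of the rest's line; both long flaps still lean out beyond 1.9 rad (value of joint each of flap_left, flap_right above 1.9 rad and x of hub in the frame of rest between -0.008 and 0.008 m and y of hub in the frame of rest between -0.005 and 0.005 m and z of hub in the frame of rest between 0.057 and 0.067 m and angle between the x axis of hub and the x axis of rest, either way round below 0.08 rad and linear speed of hub below 0.02 m/s); the robot touches nothing.
It fails at once if the hub is dropped: it falls free of the fingers faster than 0.7 m/s (a drop of some 25 mm) (contact force between hub and the fingers below 0.05 N and linear speed of hub above 0.7 m/s).
It fails at once if the oil bottle or hammer is moved more than 40 mm, or the bottle tipped over (distance of any of oil_bottle, hammer from where it was at the start of the episode above 0.04 m or angle between oil_bottle's own z axis and vertical above 0.5 rad).
It also fails if it takes over 64 s, if anything falls off the work surface, if the arm or the gripper's body presses on something with over 40 N, if the wrist force passes 120 N, or if a joint passes its speed limit or range.

## Working session

There is one attempt and no reset: what is moved stays moved. The work goes in short steps, Python scripts to look and compute and a tool call to move; the robot and the scene stay as the last step left them, time stands still between calls to the robot, and variables do not carry over. Pictures are saved under pics/ and viewed, at most 10 in all, crops included, and the job is handed in when it is done.

Besides the shell and the picture viewer there is one more tool, called after ">>>" by a JSON object that holds its "api" and its "payload". arm_command: Moves the arm, as the interface text tells. Its arguments: {"type":"object","properties":{"series":{"type":"array"},"hand":{"type":"number"},"squeeze":{"type":"number"}},"required":["series"]}

```bash
mkdir -p pics
cat > h.py <<'E'
from cell import *
import numpy as np, cv2
from scipy.spatial.transform import Rotation as R
np.set_printoptions(precision=4,suppress=True)
def proj(p,P):
    return cv2.projectPoints(np.atleast_2d(np.array(P,float)),np.array(p['rvec'],float),np.array(p['tvec'],float),np.array(p['K'],float),None)[0][:,0]
def ray(p,uv,z):
    Rm=cv2.Rodrigues(np.array(p['rvec'],float))[0]; t=np.array(p['tvec'],float).ravel()
    d=Rm.T@np.linalg.inv(p['K'])@np.array([uv[0],uv[1],1.]); o=-Rm.T@t
    return o+d*(z-o[2])/d[2]
E
python3 - <<'E'
from h import *
s=observe(); print(s['time'],s['tool_pos'],s['tool_rot'],{k:v for k,v in s.items() if k not in('qpos','qvel','joint_efforts','torque')}.keys())
ims=[]
for c in('top','side'):
    p=read_camera(c); ims.append(p['pixels'])
    print(c,'cam pos',(-cv2.Rodrigues(np.array(p['rvec'],float))[0].T@np.array(p['tvec'],float).ravel()))
    for n in('carton','rest','hub','flap_left_edge','flap_right_edge','oil_bottle','hammer'):
        print(n,[(np.array(d['point']).round(3).tolist(),round(d['confidence'],2),proj(p,d['point']).round()[0].tolist()) for d in mark_of(p,n)[:4]])
    cv2.imwrite(f'pics/{c}1.png',p['pixels'])
E
```

```text
0.0 [0.1911 0.4887 0.2916] [-3.1401 -0.0002  2.7687] dict_keys(['time', 'tool_pos', 'tool_rot', 'contact_force', 'grip_force', 'opening'])
top cam pos [ 0.411  -0.0701  1.2459]
carton [([0.496, 0.242, 0.003], 0.88, [228.0, 221.0])]
rest [([0.324, -0.226, -0.001], 0.87, [371.0, 274.0]), ([0.536, -0.237, 0.0], 0.83, [374.0, 208.0]), ([0.306, -0.461, -0.003], 0.67, [445.0, 280.0])]
hub [([0.49, 0.238, 0.045], 0.82, [226.0, 222.0])]
flap_left_edge [([0.505, 0.277, 0.131], 0.68, [205.0, 215.0])]
flap_right_edge [([0.492, 0.21, 0.118], 0.82, [229.0, 219.0])]
oil_bottle [([0.784, 0.002, -0.003], 0.74, [302.0, 136.0]), ([0.505, 0.279, 0.132], 0.2, [205.0, 215.0])]
hammer [([0.522, -0.003, -0.0], 0.86, [303.0, 213.0])]
side cam pos [ 0.3966 -0.8547  0.8819]
carton [([0.494, 0.239, -0.001], 0.64, [293.0, 159.0])]
rest [([0.324, -0.225, -0.005], 0.93, [249.0, 276.0]), ([0.492, 0.24, 0.003], 0.7, [292.0, 159.0]), ([0.542, -0.236, -0.003], 0.68, [331.0, 268.0]), ([0.306, -0.463, 0.002], 0.67, [245.0, 364.0])]
hub []
flap_left_edge [([0.498, 0.273, 0.129], 0.64, [291.0, 123.0])]
flap_right_edge [([0.489, 0.21, 0.124], 0.62, [291.0, 135.0])]
oil_bottle [([0.784, 0.004, 0.0], 0.76, [392.0, 197.0])]
hammer [([0.526, -0.004, 0.0], 0.56, [312.0, 207.0])]
```

View pics/top1.png

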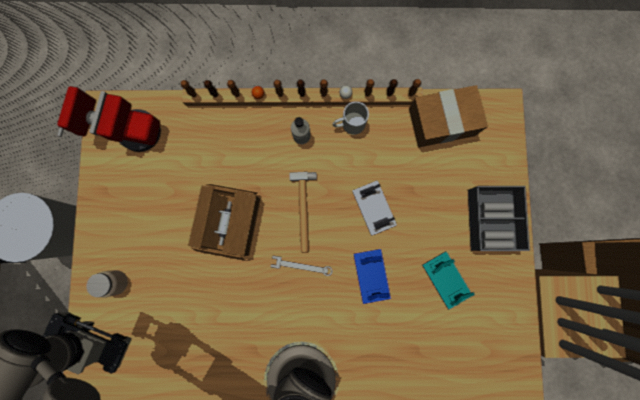

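View pics/side1.png

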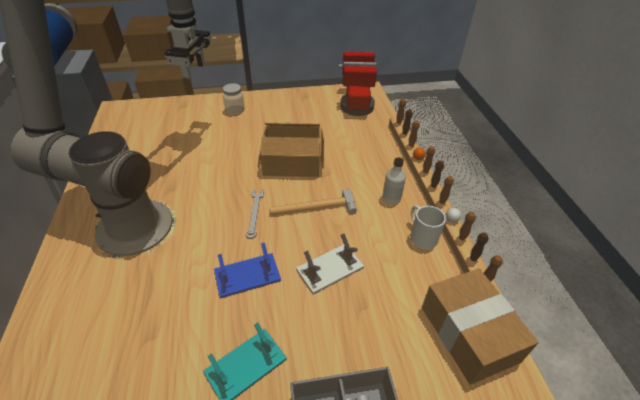

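Top view: the carton is at (228,221) with the hub inside at (224,222), and the hammer is at (303,213). Three things are shaped like the rest: white (374,208), blue (372,276) and turquoise (447,279). The white one with dark forks fits the description. I'll confirm it in a crop and measure yaws.

Run:
```python
from h import *
p=read_camera('top'); im=p['pixels']
hsv=cv2.cvtColor(im,cv2.COLOR_BGR2HSV)
m=((hsv[...,1]<60)&(hsv[...,2]>110)).astype(np.uint8); w=np.zeros_like(m); w[170:245,345:405]=m[170:245,345:405]
ys,xs=np.nonzero(w)
P=np.array([ray(p,(x,y),.012)[:2] for x,y in zip(xs,ys)],np.float32)*1000
r=cv2.minAreaRect(P); print('rest white',r,cv2.boxPoints(r))
for q in('hub','carton','rest','flap_left','flap_right'):
  for d in trace(p,q)[:3]:
    ys,xs=np.nonzero(d['pixels']); z={'hub':.06,'carton':.085,'rest':.012}.get(q,.1)
    P=np.array([ray(p,(x,y),z)[:2] for x,y in zip(xs,ys)],np.float32)*1000
    c=P.mean(0); u=np.linalg.svd(P-c,full_matrices=False)[2][0]
    print(q,round(d['confidence'],2),len(P),c,np.degrees(np.arctan(u[1]/u[0])),cv2.minAreaRect(P))
a=cv2.resize(im[170:270,170:270],(400,400),interpolation=2); b=cv2.resize(im[160:260,325:425],(400,400),interpolation=2)
cv2.imwrite('pics/crop1.png',np.hstack([a,b]))
```

```text
rest white ((538.3236083984375, -236.287109375), (160.30795288085938, 90.96551513671875), 22.249954223632812) [[ 446.9159 -224.5411]
 [ 481.3597 -308.7334]
 [ 629.7313 -248.0331]
 [ 595.2875 -163.8408]]
hub 0.84 299 [490.2392 237.3373] -11.266915 ((487.34991455078125, 238.28314208984375), (31.659748077392578, 131.0999755859375), 82.33516693115234)
carton 0.62 3882 [489.883  231.4606] -11.665527 ((490.74365234375, 230.38706970214844), (192.32952880859375, 213.28138732910156), 79.22767639160156)
rest 0.83 1492 [ 320.2743 -225.7698] 9.954422 ((320.3083190917969, -225.7964630126953), (162.7927703857422, 95.88066864013672), 10.656893730163574)
rest 0.71 1471 [ 305.9899 -465.7345] 29.402681 ((307.10986328125, -466.447265625), (160.18028259277344, 94.59566497802734), 28.1690673828125)
rest 0.59 1341 [ 537.4833 -238.4346] 21.524267 ((537.8972778320312, -238.1914520263672), (160.20361328125, 91.71540069580078), 22.37133026123047)
flap_left 0.68 745 [504.9268 299.2056] -10.569044 ((507.1094055175781, 298.7978515625), (38.55373764038086, 189.6798095703125), 79.41291046142578)
flap_right 0.73 1355 [482.0163 182.692 ] -10.479049 ((482.82733154296875, 182.061767578125), (67.12865447998047, 189.0094757080078), 79.21736907958984)
```

View pics/crop1.png

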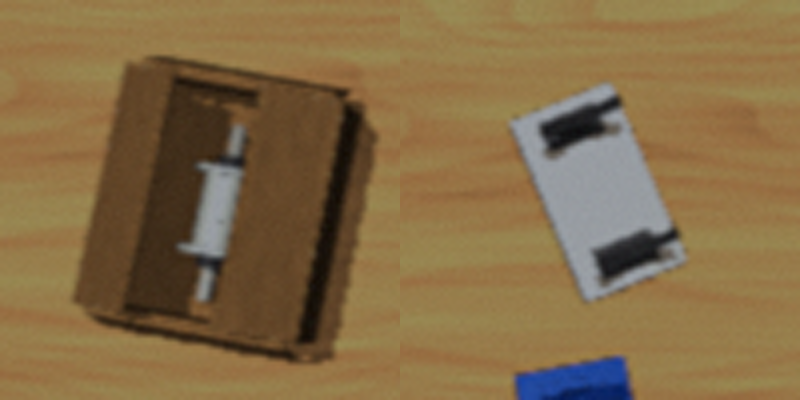

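The right crop shows the white base with two dark forks, which confirms the rest: centre (0.538, -0.237), yaw 22.3°. The carton is at about (0.494, 0.241), yaw -10.7°. The gap between its flaps is about 65 mm. Next I go above the gap with the fingers closed, closing line along the carton.

>>> {"api": "arm_command", "payload": {"series": [{"x": -46,"y": -15,"z": 5,"rz": 8},{"x": -93,"y": -30,"z": 10,"rz": 16},{"x": -140,"y": -45,"z": 16,"rz": 24},{"x": -186,"y": -60,"z": 21,"rz": 32},{"x": -233,"y": -75,"z": 26,"rz": 40},{"x": -280,"y": -90,"z": 31,"rz": 48},{"x": -326,"y": -105,"z": 36,"rz": 56},{"x": -373,"y": -120,"z": 42,"rz": 64},{"x": -373,"y": -120,"z": 42,"rz": 72},{"x": -373,"y": -120,"z": 42,"rz": 79.3},{"x": -373,"y": -120,"z": 42,"rz": 79.3},{"x": -373,"y": -120,"z": 42,"rz": 79.3}], "hand": 0, "squeeze": 20}}

```text
invalid input
```

Run:
```python
from h import *
import cell
print([n for n in dir(cell) if not n.startswith('_')], getattr(cell,'finger_overhang',None))
s=observe(); print(s['tool_pos'],np.degrees(s['tool_rot']),s['opening'],s['time'])
p=read_camera('wrist'); cv2.imwrite('pics/w1.png',p['pixels'])
for c in('wrist','top'):
  if c=='top': p=read_camera(c)
  for n in('carton','hub','flap_left_edge','flap_right_edge'):
    print(c,n,[(np.array(d['point']).round(3).tolist(),round(d['confidence'],2),proj(p,d['point']).round()[0].tolist()) for d in mark_of(p,n)[:2]])
```

```text
['IKError', 'boxes_of', 'finger_overhang', 'hand_in', 'mark_of', 'observe', 'read_camera', 'trace'] 0.0655
[0.1912 0.489  0.2923] [179.9931   0.0002 158.6396] 0.09164306958306852 1.1
wrist carton []
wrist hub []
wrist flap_left_edge []
wrist flap_right_edge []
top carton [([0.493, 0.243, 0.002], 0.83, [228.0, 222.0])]
top hub [([0.485, 0.237, 0.044], 0.88, [226.0, 223.0])]
top flap_left_edge []
top flap_right_edge [([0.488, 0.211, 0.12], 0.89, [228.0, 221.0])]
```

View pics/w1.png

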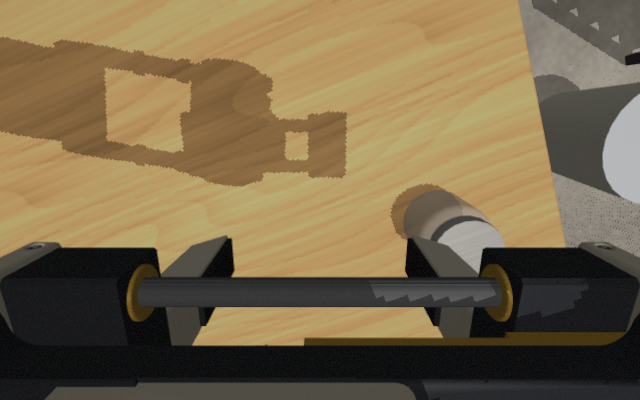

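The wrist view shows only the bench, the jar at (470,235) and the fingers, because the arm hasn't moved. The row format was refused, so I'll send all six keys. The fingertip is 65.5 mm ahead of the TCP.

>>> {"api": "arm_command", "payload": {"series": [{"x": -46,"y": -15,"z": 5,"rx": 0,"ry": 0,"rz": 8},{"x": -93,"y": -30,"z": 10,"rx": 0,"ry": 0,"rz": 16},{"x": -140,"y": -45,"z": 16,"rx": 0,"ry": 0,"rz": 24},{"x": -186,"y": -60,"z": 21,"rx": 0,"ry": 0,"rz": 32},{"x": -233,"y": -75,"z": 26,"rx": 0,"ry": 0,"rz": 40},{"x": -280,"y": -90,"z": 31,"rx": 0,"ry": 0,"rz": 48},{"x": -326,"y": -105,"z": 36,"rx": 0,"ry": 0,"rz": 56},{"x": -373,"y": -120,"z": 42,"rx": 0,"ry": 0,"rz": 64},{"x": -373,"y": -120,"z": 42,"rx": 0,"ry": 0,"rz": 72},{"x": -373,"y": -120,"z": 42,"rx": 0,"ry": 0,"rz": 79.3},{"x": -373,"y": -120,"z": 42,"rx": 0,"ry": 0,"rz": 79.3},{"x": -373,"y": -120,"z": 42,"rx": 0,"ry": 0,"rz": 79.3}], "hand": 0, "squeeze": 20}}

```text
time: 2.8
tool_pos: [0.4948, 0.2414, 0.2502]
tool_rot: [-3.142, -0.0, 1.388]
contact_force: [0.3, -0.9, 0.3]
opening: 0.0021
grip_force: 0.0
```

Run:
```python
from h import *
p=read_camera('wrist'); cv2.imwrite('pics/w2.png',p['pixels'])
for n in('carton','hub','flap_left_edge','flap_right_edge'):
    print(n,[(np.array(d['point']).round(3).tolist(),round(d['confidence'],2),proj(p,d['point']).round()[0].tolist()) for d in mark_of(p,n)[:2]])
```

```text
carton [([0.494, 0.24, 0.001], 0.59, [318.0, 181.0])]
hub [([0.487, 0.239, 0.051], 0.98, [311.0, 194.0])]
flap_left_edge [([0.489, 0.212, 0.12], 0.75, [319.0, 252.0]), ([0.495, 0.273, 0.127], 0.58, [311.0, 175.0])]
flap_right_edge [([0.487, 0.21, 0.121], 0.64, [317.0, 256.0])]
```

View pics/w2.png

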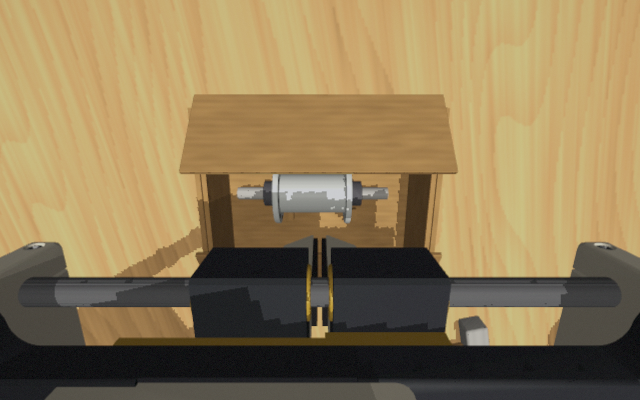

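The wrist view is aligned. The left flap's edge is at row 172, and the hub (311,194) shows in the gap. I'm descending in the gap and sweeping the left flap outwards.

>>> {"api": "arm_command", "payload": {"series": [{"x": 0,"y": 0,"z": 40,"rx": 0,"ry": 0,"rz": 0},{"x": 0,"y": 0,"z": 77,"rx": 0,"ry": 0,"rz": 0},{"x": 0,"y": 0,"z": 77,"rx": 0,"ry": 0,"rz": 0},{"x": 15,"y": 0,"z": 77,"rx": 0,"ry": 0,"rz": 0},{"x": 25,"y": 0,"z": 77,"rx": 0,"ry": 0,"rz": 0},{"x": 35,"y": 0,"z": 77,"rx": 0,"ry": 0,"rz": 0},{"x": 45,"y": 0,"z": 77,"rx": 0,"ry": 0,"rz": 0},{"x": 55,"y": 0,"z": 77,"rx": 0,"ry": 0,"rz": 0},{"x": 65,"y": 0,"z": 77,"rx": 0,"ry": 0,"rz": 0}]}}

```text
time: 3.95
tool_pos: [0.5071, 0.3064, 0.1735]
tool_rot: [3.141, -0.001, 1.385]
contact_force: [0.6, -0.8, 0.2]
opening: 0.0006
grip_force: 0.2
```

>>> {"api": "arm_command", "payload": {"series": [{"x": 8,"y": 0,"z": 0,"rx": 0,"ry": 0,"rz": 0},{"x": 16,"y": 0,"z": 0,"rx": 0,"ry": 0,"rz": 0},{"x": 24,"y": 0,"z": 0,"rx": 0,"ry": 0,"rz": 0},{"x": 32,"y": 0,"z": 0,"rx": 0,"ry": 0,"rz": 0},{"x": 40,"y": 0,"z": 0,"rx": 0,"ry": 0,"rz": 0},{"x": 40,"y": 0,"z": 0,"rx": 0,"ry": 0,"rz": 0},{"x": 40,"y": 0,"z": 0,"rx": 0,"ry": 0,"rz": 0}]}}

```text
time: 4.65
tool_pos: [0.5142, 0.3447, 0.1732]
tool_rot: [-3.142, -0.0, 1.385]
contact_force: [0.5, -0.7, -0.3]
opening: 0.0006
grip_force: 0.0
```

>>> {"api": "arm_command", "payload": {"series": [{"x": -40,"y": 0,"z": 0,"rx": 0,"ry": 0,"rz": 0},{"x": -80,"y": 0,"z": 0,"rx": 0,"ry": 0,"rz": 0},{"x": -110,"y": 0,"z": 0,"rx": 0,"ry": 0,"rz": 0},{"x": -120,"y": 0,"z": 0,"rx": 0,"ry": 0,"rz": 0},{"x": -130,"y": 0,"z": 0,"rx": 0,"ry": 0,"rz": 0},{"x": -140,"y": 0,"z": 0,"rx": 0,"ry": 0,"rz": 0},{"x": -150,"y": 0,"z": 0,"rx": 0,"ry": 0,"rz": 0},{"x": -160,"y": 0,"z": 0,"rx": 0,"ry": 0,"rz": 0},{"x": -170,"y": 0,"z": 0,"rx": 0,"ry": 0,"rz": 0},{"x": -178,"y": 0,"z": 0,"rx": 0,"ry": 0,"rz": 0},{"x": -186,"y": 0,"z": 0,"rx": 0,"ry": 0,"rz": 0},{"x": -194,"y": 0,"z": 0,"rx": 0,"ry": 0,"rz": 0},{"x": -202,"y": 0,"z": 0,"rx": 0,"ry": 0,"rz": 0},{"x": -210,"y": 0,"z": 0,"rx": 0,"ry": 0,"rz": 0},{"x": -210,"y": 0,"z": 0,"rx": 0,"ry": 0,"rz": 0}]}}

```text
time: 6.15
tool_pos: [0.4753, 0.1371, 0.1732]
tool_rot: [-3.141, 0.0, 1.384]
contact_force: [0.7, 1.0, 0.5]
opening: 0.0007
grip_force: 0.0
```

>>> {"api": "arm_command", "payload": {"series": [{"x": 30,"y": 0,"z": -10,"rx": 0,"ry": 0,"rz": 0},{"x": 50,"y": 0,"z": -60,"rx": 0,"ry": 0,"rz": 0},{"x": 50,"y": 0,"z": -110,"rx": 0,"ry": 0,"rz": 0},{"x": 50,"y": 0,"z": -130,"rx": 0,"ry": 0,"rz": 0},{"x": 50,"y": 0,"z": -130,"rx": 0,"ry": 0,"rz": 0}]}}

```text
time: 6.65
tool_pos: [0.486, 0.1879, 0.3072]
tool_rot: [3.134, -0.003, 1.385]
contact_force: [0.2, 0.0, -0.4]
opening: 0.0006
grip_force: 0.0
```

Run:
```python
from h import *
s=observe(); print(s['tool_pos'],s['tool_rot'],s['time'])
o=[]
C=np.array([.494,.241,0]);ry=np.array([.186,.983,0])
for c in('wrist','side','top'):
  p=read_camera(c); o.append(p['pixels'])
  for n in('carton','hub','flap_left_edge','flap_right_edge'):
    print(c,n,[(np.array(d['point']).round(3).tolist(),'yc',round(float(ry@(np.array(d['point'])-C)),3),round(d['confidence'],2)) for d in mark_of(p,n)[:2]])
cv2.imwrite('pics/o1.png',np.hstack([cv2.resize(o[0],(400,250)),cv2.resize(o[1][80:205,200:400],(400,250))]))
```

```text
[0.486  0.1879 0.3072] [ 3.1342 -0.0032  1.3853] 6.65
wrist carton []
wrist hub [([0.488, 0.239, 0.051], 'yc', -0.003, 0.79)]
wrist flap_left_edge []
wrist flap_right_edge []
side carton [([0.496, 0.238, 0.003], 'yc', -0.003, 0.95)]
side hub [([0.489, 0.239, 0.043], 'yc', -0.003, 0.61), ([0.515, 0.38, 0.121], 'yc', 0.14, 0.36)]
side flap_left_edge [([0.517, 0.378, 0.119], 'yc', 0.139, 0.68)]
side flap_right_edge [([0.472, 0.099, 0.13], 'yc', -0.143, 0.53)]
top carton [([0.494, 0.24, 0.004], 'yc', -0.001, 0.82), ([0.469, 0.099, 0.126], 'yc', -0.144, 0.2)]
top hub [([0.49, 0.236, 0.044], 'yc', -0.006, 0.59)]
top flap_left_edge []
top flap_right_edge [([0.468, 0.101, 0.126], 'yc', -0.142, 0.68)]
```

View pics/o1.png

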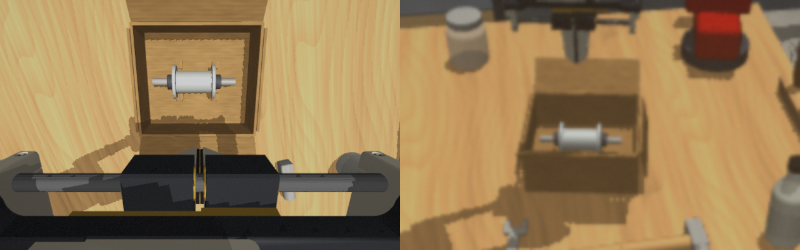

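Both flaps lean out: the left one at about 2.58 rad, the right at about 2.5. The hub lies undisturbed at (195,82) in the wrist half of the picture. I'll refine its pose from the wrist mask.

Run:
```python
from h import *
s=observe(); yaw=s['tool_rot'][2]; print(s['tool_pos'],yaw)
for c in('wrist','top'):
  p=read_camera(c); d=trace(p,'hub')[0]; m=d['pixels'].astype(np.uint8)
  ys,xs=np.nonzero(m); 
  for z in (.047,.06):
    P=np.array([ray(p,(x,y),z)[:2] for x,y in zip(xs,ys)],np.float32)
    r=cv2.minAreaRect(P*1000); c0=P.mean(0); u=np.linalg.svd(P-c0,full_matrices=False)[2][0]
    t=(P-c0)@u; e=c0+u*(t.max()+t.min())/2
    print(c,z,d['confidence'],c0,e,np.ptp(t),np.degrees(np.arctan(u[1]/u[0])),r)
g=np.array([.488,.238,.102]); dl=g-s['tool_pos']; Rm=R.from_euler('xyz',s['tool_rot']).as_matrix(); print(Rm.T@dl)
```

```text
[0.4847 0.1873 0.3032] 1.3846958446154953
wrist 0.047 0.71 [0.489  0.2393] [0.4882 0.2395] 0.14041403 -10.702136 ((488.13226318359375, 239.17556762695312), (54.204559326171875, 140.41419982910156), 79.37421417236328)
wrist 0.06 0.71 [0.4893 0.2401] [0.4886 0.2403] 0.13516343 -10.702136 ((488.5285949707031, 239.99847412109375), (52.17765808105469, 135.16355895996094), 79.37407684326172)Traceback (most recent call last):
  File "<stdin>", line 4, in <module>
IndexError: list index out of range
```

>>> {"api": "arm_command", "payload": {"series": [{"x": 20,"y": -3,"z": 0,"rx": 0,"ry": 0,"rz": 8.2},{"x": 40,"y": -6,"z": 0,"rx": 0,"ry": 0,"rz": 16.4},{"x": 51.5,"y": -6.5,"z": 0,"rx": 0,"ry": 0,"rz": 24.6},{"x": 51.5,"y": -6.5,"z": 10,"rx": 0,"ry": 0,"rz": 32.8},{"x": 51.5,"y": -6.5,"z": 20,"rx": 0,"ry": 0,"rz": 41},{"x": 51.5,"y": -6.5,"z": 30,"rx": 0,"ry": 0,"rz": 49.2},{"x": 51.5,"y": -6.5,"z": 40,"rx": 0,"ry": 0,"rz": 57.4},{"x": 51.5,"y": -6.5,"z": 50,"rx": 0,"ry": 0,"rz": 65.6},{"x": 51.5,"y": -6.5,"z": 50,"rx": 0,"ry": 0,"rz": 73.8},{"x": 51.5,"y": -6.5,"z": 50,"rx": 0,"ry": 0,"rz": 82},{"x": 51.5,"y": -6.5,"z": 50,"rx": 0,"ry": 0,"rz": 90},{"x": 51.5,"y": -6.5,"z": 50,"rx": 0,"ry": 0,"rz": 90},{"x": 51.5,"y": -6.5,"z": 50,"rx": 0,"ry": 0,"rz": 90}], "hand": 80}}

```text
time: 8.9
tool_pos: [0.4878, 0.2391, 0.2532]
tool_rot: [-3.141, -0.0, -0.182]
contact_force: [-0.4, 0.2, -0.6]
opening: 0.0804
grip_force: 0.0
```

Run:
```python
from h import *
s=observe(); print(s['tool_pos'],np.degrees(s['tool_rot']),s['opening'],s['qpos'])
Rm=R.from_euler('xyz',s['tool_rot']).as_matrix(); print(Rm.T@(np.array([.488,.239,.102])-s['tool_pos']))
p=read_camera('wrist')
for n in('hub',):
  print([(d['point'],d['confidence']) for d in mark_of(p,n)])
  for d in trace(p,n)[:1]:
    ys,xs=np.nonzero(d['pixels']); P=np.array([ray(p,(x,y),.047)[:2] for x,y in zip(xs,ys)],np.float32)*1000
    print(cv2.minAreaRect(P))
```

```text
[0.4878 0.2391 0.2532] [-179.9939   -0.0015  -10.4429] 0.08040573144039877 [0.3146 0.4089 1.5346 0.0001 1.198  2.0677]
[0.0002 0.0001 0.1512]
[([0.4867, 0.2379, 0.0473], 0.81)]
((487.20452880859375, 239.19677734375), (55.489654541015625, 142.59320068359375), 79.35848999023438)
```

>>> {"api": "arm_command", "payload": {"series": [{"x": 0,"y": 0,"z": 40,"rx": 0,"ry": 0,"rz": 0},{"x": 0,"y": 0,"z": 80,"rx": 0,"ry": 0,"rz": 0},{"x": 0,"y": 0,"z": 110,"rx": 0,"ry": 0,"rz": 0},{"x": 0,"y": 0,"z": 130,"rx": 0,"ry": 0,"rz": 0},{"x": 0,"y": 0,"z": 145,"rx": 0,"ry": 0,"rz": 0},{"x": 0,"y": 0,"z": 151,"rx": 0,"ry": 0,"rz": 0},{"x": 0,"y": 0,"z": 151,"rx": 0,"ry": 0,"rz": 0},{"x": 0,"y": 0,"z": 151,"rx": 0,"ry": 0,"rz": 0}]}}

```text
time: 9.85
tool_pos: [0.4883, 0.2393, 0.103]
tool_rot: [-3.141, -0.001, -0.186]
contact_force: [-0.1, 0.4, 0.1]
opening: 0.0801
grip_force: 0.0
```

>>> {"api": "arm_command", "payload": {"series": [{"x": 0,"y": 0,"z": 0,"rx": 0,"ry": 0,"rz": 0},{"x": 0,"y": 0,"z": 0,"rx": 0,"ry": 0,"rz": 0},{"x": 0,"y": 0,"z": 0,"rx": 0,"ry": 0,"rz": 0},{"x": 0,"y": 0,"z": 0,"rx": 0,"ry": 0,"rz": 0},{"x": 0,"y": 0,"z": 0,"rx": 0,"ry": 0,"rz": 0},{"x": 0,"y": 0,"z": 0,"rx": 0,"ry": 0,"rz": 0},{"x": 0,"y": 0,"z": 0,"rx": 0,"ry": 0,"rz": 0},{"x": 0,"y": 0,"z": 0,"rx": 0,"ry": 0,"rz": 0}], "hand": 20, "squeeze": 30}}

```text
time: 10.65
tool_pos: [0.4879, 0.2392, 0.1023]
tool_rot: [-3.141, -0.0, -0.186]
contact_force: [0.1, 0.3, 0.4]
opening: 0.0352
grip_force: 30.0
```

The fingers hold the barrel at 35 mm opening. Lifting.

>>> {"api": "arm_command", "payload": {"series": [{"x": 0,"y": 0,"z": -10,"rx": 0,"ry": 0,"rz": 0},{"x": 0,"y": 0,"z": -25,"rx": 0,"ry": 0,"rz": 0},{"x": 0,"y": 0,"z": -45,"rx": 0,"ry": 0,"rz": 0},{"x": 0,"y": 0,"z": -70,"rx": 0,"ry": 0,"rz": 0},{"x": 0,"y": 0,"z": -95,"rx": 0,"ry": 0,"rz": 0},{"x": 0,"y": 0,"z": -120,"rx": 0,"ry": 0,"rz": 0},{"x": 0,"y": 0,"z": -140,"rx": 0,"ry": 0,"rz": 0},{"x": 0,"y": 0,"z": -150,"rx": 0,"ry": 0,"rz": 0},{"x": 0,"y": 0,"z": -150,"rx": 0,"ry": 0,"rz": 0},{"x": 0,"y": 0,"z": -150,"rx": 0,"ry": 0,"rz": 0},{"x": 0,"y": 0,"z": -150,"rx": 0,"ry": 0,"rz": 0}]}}

```text
time: 11.75
tool_pos: [0.4873, 0.2389, 0.2509]
tool_rot: [3.14, 0.002, -0.186]
contact_force: [-0.3, 0.5, -2.1]
opening: 0.0354
grip_force: 30.0
```

Run:
```python
from h import *
s=observe(); print(s['tool_pos'],np.degrees(s['tool_rot']),s['opening'],s['grip_force'])
T=s['tool_pos']; Rm=R.from_euler('xyz',s['tool_rot']).as_matrix()
for c in('side','top','wrist'):
  p=read_camera(c)
  for n in('hub','flap_left_edge','flap_right_edge'):
    print(c,n,[(np.array(d['point']).round(4).tolist(),'tool',Rm.T@(np.array(d['point'])-T),round(d['confidence'],2)) for d in mark_of(p,n)[:2]])
  for d in trace(p,'hub')[:1]:
    ys,xs=np.nonzero(d['pixels']); P=np.array([ray(p,(x,y),T[2]-.054)[:2] for x,y in zip(xs,ys)],np.float32)*1000
    print(c,cv2.minAreaRect(P))
  if c!='top':
    pass
for c in('top','side'):
  p=read_camera(c); print([(np.array(d['point']).round(4),d['confidence'],proj(p,d['point']).round()[0]) for d in mark_of(p,'rest')])
dl=np.array([.538,-.237,T[2]])-T; print(Rm.T@dl)
```

```text
[0.4873 0.2389 0.2509] [179.9276   0.1354 -10.6616] 0.03535810966176419 29.997989237308502
side hub [([0.4876, 0.2374, 0.1905], 'tool', array([0.0007, 0.0013, 0.0604]), 0.67)]
side flap_left_edge [([0.5152, 0.3753, 0.123], 'tool', array([ 0.0025, -0.1394,  0.1277]), 0.63)]
side flap_right_edge [([0.4716, 0.0997, 0.1251], 'tool', array([0.0106, 0.1395, 0.1259]), 0.51)]
side ((484.10235595703125, 223.50326538085938), (56.48673629760742, 134.6789093017578), 88.05851745605469)
top hub [([0.4888, 0.2344, 0.1933], 'tool', array([0.0025, 0.0041, 0.0576]), 0.63)]
top flap_left_edge []
top flap_right_edge [([0.4685, 0.1019, 0.1223], 'tool', array([0.0072, 0.1379, 0.1287]), 0.67)]
top ((485.6582946777344, 241.95240783691406), (24.21198272705078, 135.97019958496094), 82.42581176757812)
wrist hub [([0.4852, 0.2371, 0.1987], 'tool', array([-0.0016,  0.0021,  0.0522]), 0.74)]
wrist flap_left_edge [([0.5105, 0.3807, 0.1136], 'tool', array([-0.0031, -0.1438,  0.1371]), 0.61)]
wrist flap_right_edge [([0.4676, 0.1013, 0.1259], 'tool', array([0.0064, 0.1387, 0.1251]), 0.83)]
wrist ((501.3795166015625, 235.83665466308594), (55.611507415771484, 112.99019622802734), 80.16725158691406)
[(array([ 0.3071, -0.4657, -0.0027]), 0.95, array([446., 279.])), (array([ 0.3242, -0.223 , -0.0023]), 0.9, array([370., 274.])), (array([ 0.5397, -0.2383,  0.0005]), 0.7, array([374., 207.])), (array([0.4955, 0.2404, 0.0031]), 0.49, array([228., 221.]))]
[(array([ 0.5404, -0.232 ,  0.0014]), 0.81, array([330., 266.])), (array([ 0.3222, -0.2189, -0.0017]), 0.77, array([248., 273.])), (array([ 0.3057, -0.4636,  0.0007]), 0.58, array([245., 365.])), (array([0.4908, 0.2395, 0.1938]), 0.33, array([289., 111.]))]
[0.1379 0.4583 0.0003]
```

>>> {"api": "arm_command", "payload": {"series": [{"x": 8,"y": 26,"z": 0,"rx": 0,"ry": 0,"rz": -2},{"x": 18,"y": 60,"z": 0,"rx": 0,"ry": 0,"rz": -4},{"x": 30,"y": 98,"z": 0,"rx": 0,"ry": 0,"rz": -7},{"x": 42,"y": 138,"z": 0,"rx": 0,"ry": 0,"rz": -10},{"x": 54,"y": 178,"z": 0,"rx": 0,"ry": 0,"rz": -13},{"x": 66,"y": 218,"z": 0,"rx": 0,"ry": 0,"rz": -16},{"x": 78,"y": 258,"z": 0,"rx": 0,"ry": 0,"rz": -19},{"x": 90,"y": 298,"z": 0,"rx": 0,"ry": 0,"rz": -22},{"x": 102,"y": 338,"z": 0,"rx": 0,"ry": 0,"rz": -25},{"x": 114,"y": 378,"z": 0,"rx": 0,"ry": 0,"rz": -28},{"x": 125,"y": 414,"z": 0,"rx": 0,"ry": 0,"rz": -30},{"x": 133,"y": 440,"z": 0,"rx": 0,"ry": 0,"rz": -32},{"x": 137,"y": 454,"z": 0,"rx": 0,"ry": 0,"rz": -33},{"x": 138,"y": 458,"z": 0,"rx": 0,"ry": 0,"rz": -33},{"x": 138,"y": 458,"z": 0,"rx": 0,"ry": 0,"rz": -33},{"x": 138,"y": 458,"z": 0,"rx": 0,"ry": 0,"rz": -33}]}}

```text
time: 14.3
tool_pos: [0.5387, -0.2356, 0.2522]
tool_rot: [-3.141, 0.0, 0.39]
contact_force: [-1.7, -0.2, -2.5]
opening: 0.0357
grip_force: 30.0
```

Run:
```python
from h import *
s=observe(); print(s['tool_pos'],np.degrees(s['tool_rot']),s['opening'],s['time'])
T=s['tool_pos']; Rm=R.from_euler('xyz',s['tool_rot']).as_matrix()
p=read_camera('wrist'); im=p['pixels'].copy()
for n in('rest','hub'):
    print(n,[(np.array(d['point']).round(4).tolist(),'tool',Rm.T@(np.array(d['point'])-T),round(d['confidence'],2)) for d in mark_of(p,n)[:3]])
# overlay of rest model at the estimate
yaw=np.radians(22.3); Rr=R.from_euler('z',yaw).as_matrix(); c=np.array([.538,-.237,0])
def dr(pts,col):
    q=proj(p,[c+Rr@np.array(a) for a in pts]).round().astype(int); cv2.polylines(im,[q.reshape(-1,1,2)],True,col,1)
dr([(sx*.08,sy*.045,.012) for sx,sy in((1,1),(1,-1),(-1,-1),(-1,1))],(0,0,255))
for x in(.061,.051,-.051,-.061): dr([(x,.028,.082),(x,0,.0535),(x,-.028,.082),(x,0,.0535)],(0,255,0))
# hub model in tool frame: ends
H=[T+Rm@np.array([x,0,.0555]) for x in(-.07,.07)]
q=proj(p,H).round().astype(int); cv2.line(im,tuple(map(int,q[0])),tuple(map(int,q[1])),(255,0,255),1)
cv2.imwrite('pics/w3.png',im)
```

```text
[ 0.5387 -0.2356  0.2522] [-179.9608    0.0004   22.3608] 0.03571316162828593 14.3
rest [([0.5353, -0.2379, -0.0022], 'tool', array([-0.004 ,  0.0011,  0.2544]), 0.9)]
hub [([0.5391, -0.2349, 0.1979], 'tool', array([ 0.0006, -0.0004,  0.0543]), 0.77)]
```

View pics/w3.png

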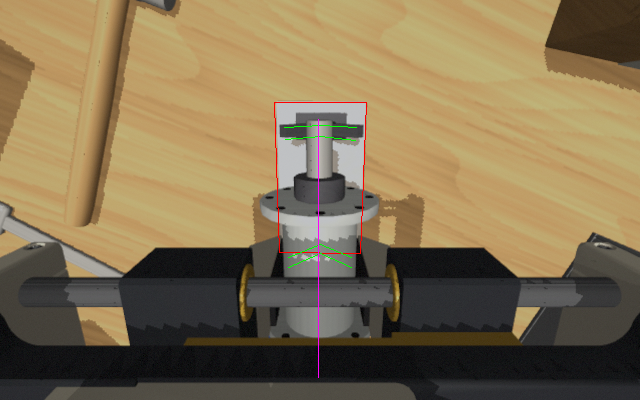

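The overlay matches the picture: the base outline fits (275–366, rows 102–252), the far fork is at (320,130), and the axle end lies over it at (319,121). I'm lowering with a 1 mm correction, slowly at the end.

>>> {"api": "arm_command", "payload": {"series": [{"x": -1,"y": 1,"z": 15,"rx": 0,"ry": 0,"rz": 0},{"x": -1,"y": 1,"z": 35,"rx": 0,"ry": 0,"rz": 0},{"x": -1,"y": 1,"z": 60,"rx": 0,"ry": 0,"rz": 0},{"x": -1,"y": 1,"z": 80,"rx": 0,"ry": 0,"rz": 0},{"x": -1,"y": 1,"z": 95,"rx": 0,"ry": 0,"rz": 0},{"x": -1,"y": 1,"z": 107,"rx": 0,"ry": 0,"rz": 0},{"x": -1,"y": 1,"z": 115,"rx": 0,"ry": 0,"rz": 0},{"x": -1,"y": 1,"z": 121,"rx": 0,"ry": 0,"rz": 0},{"x": -1,"y": 1,"z": 126,"rx": 0,"ry": 0,"rz": 0},{"x": -1,"y": 1,"z": 129,"rx": 0,"ry": 0,"rz": 0},{"x": -1,"y": 1,"z": 131,"rx": 0,"ry": 0,"rz": 0},{"x": -1,"y": 1,"z": 131,"rx": 0,"ry": 0,"rz": 0},{"x": -1,"y": 1,"z": 131,"rx": 0,"ry": 0,"rz": 0}]}}

```text
time: 15.75
tool_pos: [0.5383, -0.2379, 0.1215]
tool_rot: [3.141, -0.0, 0.39]
contact_force: [-0.0, -0.1, -2.0]
opening: 0.0352
grip_force: 30.0
```

>>> {"api": "arm_command", "payload": {"series": [{"x": 0,"y": 0,"z": 0.5,"rx": 0,"ry": 0,"rz": 0},{"x": 0,"y": 0,"z": 1,"rx": 0,"ry": 0,"rz": 0},{"x": 0,"y": 0,"z": 1.5,"rx": 0,"ry": 0,"rz": 0},{"x": 0,"y": 0,"z": 2,"rx": 0,"ry": 0,"rz": 0},{"x": 0,"y": 0,"z": 2,"rx": 0,"ry": 0,"rz": 0},{"x": 0,"y": 0,"z": 2,"rx": 0,"ry": 0,"rz": 0}]}}

```text
time: 16.35
tool_pos: [0.5382, -0.2378, 0.1192]
tool_rot: [-3.142, -0.0, 0.39]
contact_force: [0.5, 0.2, -3.1]
opening: 0.0355
grip_force: 30.0
```

Run:
```python
from h import *
s=observe(); print(s['tool_pos'],np.degrees(s['tool_rot']),s['opening'],s['contact_force'])
```

```text
[ 0.5382 -0.2378  0.1192] [-179.9969   -0.0045   22.3401] 0.03551304974917057 [ 0.4889  0.2104 -3.1293]
```

No contact yet (the force is the hub's weight). I'm going down a little further.

>>> {"api": "arm_command", "payload": {"series": [{"x": 0,"y": -0.5,"z": 0.5,"rx": 0,"ry": 0,"rz": 0},{"x": 0,"y": -0.5,"z": 1,"rx": 0,"ry": 0,"rz": 0},{"x": 0,"y": -0.5,"z": 1.5,"rx": 0,"ry": 0,"rz": 0},{"x": 0,"y": -0.5,"z": 1.5,"rx": 0,"ry": 0,"rz": 0},{"x": 0,"y": -0.5,"z": 1.5,"rx": 0,"ry": 0,"rz": 0}]}}

```text
time: 16.85
tool_pos: [0.538, -0.2373, 0.1177]
tool_rot: [-3.141, -0.0, 0.39]
contact_force: [0.8, 0.4, -2.0]
opening: 0.0351
grip_force: 30.0
```

>>> {"api": "arm_command", "payload": {"series": [{"x": 0,"y": 0,"z": 0.5,"rx": 0,"ry": 0,"rz": 0},{"x": 0,"y": 0,"z": 1,"rx": 0,"ry": 0,"rz": 0},{"x": 0,"y": 0,"z": 1,"rx": 0,"ry": 0,"rz": 0},{"x": 0,"y": 0,"z": 1,"rx": 0,"ry": 0,"rz": 0}]}}

```text
time: 17.25
tool_pos: [0.5381, -0.2374, 0.1174]
tool_rot: [3.141, -0.0, 0.39]
contact_force: [-3.4, 2.9, 5.7]
opening: 0.0354
grip_force: 30.0
```

Contact: upward force, with a slight sideways push towards -y of the tool. I'll yield 0.7 mm and release gently.

>>> {"api": "arm_command", "payload": {"series": [{"x": 0,"y": -0.7,"z": 0,"rx": 0,"ry": 0,"rz": 0},{"x": 0,"y": -0.7,"z": 0.3,"rx": 0,"ry": 0,"rz": 0},{"x": 0,"y": -0.7,"z": 0.3,"rx": 0,"ry": 0,"rz": 0}], "squeeze": 10}}

```text
time: 17.55
tool_pos: [0.538, -0.2371, 0.1172]
tool_rot: [3.14, -0.001, 0.39]
contact_force: [-3.0, 0.6, 6.8]
opening: 0.0358
grip_force: 10.0
```

>>> {"api": "arm_command", "payload": {"series": [{"x": 0,"y": 0,"z": 0,"rx": 0,"ry": 0,"rz": 0},{"x": 0,"y": 0,"z": 0,"rx": 0,"ry": 0,"rz": 0},{"x": 0,"y": 0,"z": 0,"rx": 0,"ry": 0,"rz": 0},{"x": 0,"y": 0,"z": 0,"rx": 0,"ry": 0,"rz": 0},{"x": 0,"y": 0,"z": 0,"rx": 0,"ry": 0,"rz": 0},{"x": 0,"y": 0,"z": 0,"rx": 0,"ry": 0,"rz": 0},{"x": 0,"y": 0,"z": 0,"rx": 0,"ry": 0,"rz": 0}], "hand": 80}}

```text
time: 18.25
tool_pos: [0.5378, -0.2367, 0.1164]
tool_rot: [-3.142, -0.0, 0.39]
contact_force: [-0.8, 0.3, -0.9]
opening: 0.0797
grip_force: 0.0
```

>>> {"api": "arm_command", "payload": {"series": [{"x": 0,"y": 0,"z": -10,"rx": 0,"ry": 0,"rz": 0},{"x": 0,"y": 0,"z": -30,"rx": 0,"ry": 0,"rz": 0},{"x": 0,"y": 0,"z": -70,"rx": 0,"ry": 0,"rz": 0},{"x": 0,"y": 0,"z": -110,"rx": 0,"ry": 0,"rz": 0},{"x": 0,"y": 0,"z": -140,"rx": 0,"ry": 0,"rz": 0},{"x": -40,"y": 0,"z": -150,"rx": 0,"ry": 0,"rz": 0},{"x": -80,"y": 0,"z": -150,"rx": 0,"ry": 0,"rz": 0},{"x": -80,"y": 0,"z": -150,"rx": 0,"ry": 0,"rz": 0},{"x": -80,"y": 0,"z": -150,"rx": 0,"ry": 0,"rz": 0}]}}

```text
time: 19.15
tool_pos: [0.4635, -0.2675, 0.2675]
tool_rot: [3.14, -0.001, 0.388]
contact_force: [0.1, 0.2, 0.7]
opening: 0.0796
grip_force: 0.0
```

Run:
```python
from h import *
s=observe(); print(s['tool_pos'],s['opening'],s['time'])
yaw=np.radians(22.3); Rr=R.from_euler('z',yaw).as_matrix(); c=np.array([.538,-.237,0])
o=[]
for n in('wrist','top','side'):
  p=read_camera(n); o.append(p)
  for k in('rest','hub','flap_left_edge','flap_right_edge','oil_bottle','hammer'):
    print(n,k,[(np.array(d['point']).round(3).tolist(),'rest',(Rr.T@(np.array(d['point'])-c)).round(4).tolist(),round(d['confidence'],2)) for d in mark_of(p,k)[:3]])
p=o[0]; im=p['pixels'].copy()
q=proj(p,[c+Rr@np.array([x,0,.062]) for x in(-.07,.07)]).round().astype(int); cv2.line(im,tuple(map(int,q[0])),tuple(map(int,q[1])),(255,0,255),1)
a=o[2]['pixels'][70:330,180:420]
cv2.imwrite('pics/f.png',np.hstack([cv2.resize(im,(500,312)),cv2.resize(a,(288,312))]))
```

```text
[ 0.4635 -0.2675  0.2675] 0.07963602014016857 19.15
wrist rest [([0.325, -0.23, 0.001], 'rest', [-0.1944, 0.0877, 0.0008], 0.88), ([0.31, -0.464, -0.003], 'rest', [-0.2976, -0.1239, -0.0032], 0.8)]
wrist hub [([0.536, -0.235, 0.063], 'rest', [-0.0015, 0.0029, 0.0633], 0.93)]
wrist flap_left_edge []
wrist flap_right_edge []
wrist oil_bottle []
wrist hammer [([0.531, -0.002, -0.001], 'rest', [0.0823, 0.2198, -0.0013], 0.87)]
top rest [([0.539, -0.239, -0.001], 'rest', [-0.0001, -0.0026, -0.0011], 0.94), ([0.303, -0.465, -0.002], 'rest', [-0.3035, -0.1216, -0.0023], 0.68)]
top hub [([0.538, -0.241, 0.06], 'rest', [-0.0019, -0.0035, 0.0596], 0.84)]
top flap_left_edge [([0.523, 0.379, 0.119], 'rest', [0.2203, 0.5757, 0.1192], 0.84)]
top flap_right_edge [([0.469, 0.101, 0.124], 'rest', [0.0645, 0.339, 0.1242], 0.56)]
top oil_bottle [([0.786, -0.002, -0.004], 'rest', [0.3182, 0.1229, -0.0038], 0.56)]
top hammer [([0.525, -0.002, 0.003], 'rest', [0.0773, 0.2217, 0.0031], 0.59)]
side rest [([0.306, -0.464, 0.001], 'rest', [-0.301, -0.1221, 0.001], 0.85), ([0.322, -0.22, -0.001], 'rest', [-0.1936, 0.0975, -0.0011], 0.82), ([0.539, -0.235, -0.002], 'rest', [0.0022, 0.0016, -0.0018], 0.8)]
side hub [([0.539, -0.24, 0.062], 'rest', [-0.0002, -0.0037, 0.0621], 0.72), ([0.544, -0.235, -0.003], 'rest', [0.0063, -0.0002, -0.0028], 0.56)]
side flap_left_edge []
side flap_right_edge []
side oil_bottle [([0.785, 0.003, 0.002], 'rest', [0.3193, 0.1287, 0.0016], 0.97)]
side hammer [([0.531, -0.002, 0.003], 'rest', [0.0827, 0.2201, 0.0027], 0.58)]
```

View pics/f.png

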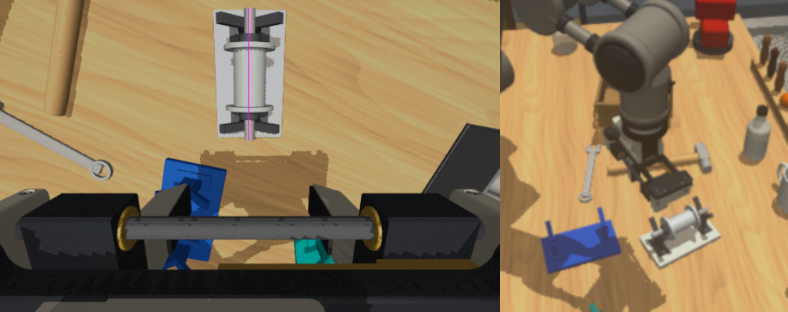

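The hub lies seated in both forks: its axle is on the predicted line through (249,75), at 62 mm height. The flaps are still out and the arm is clear. Handing in.

```bash
python3 -c "
from cell import *
print(hand_in())"
```

```text
the job is handed in; nothing more can be done
None
```

I handed the job in at about 19 s; no verdict came back. By the last camera readings the hub lies released in both V forks of the white rest (about 62 mm up), both flaps lean out at about 2.5 rad, and the bottle and hammer have not moved.

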